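# Fold down the levers of a terminal strip in one pass

## Task

The five yellow levers on the terminal strip have been left standing open. With the closed fingertips, gripping nothing, run lightly along the row in one pass from the green end to the black end, without lifting away on the way, so that the levers fold down flat one after another in that order; then move clear. Do not lift or shove the strip, and leave the speaker capsule on its plate and the tools and parts lying around as they are.

Things in the scene. Friction and masses are not known exactly. Their poses are not given: they have to be found in the camera images.
- strip: Loose lever terminal strip, about 2.2 kg: steel plate flat on the bench (170 mm along x; y -75 to +41 mm; 6 mm thick), on it five grey terminal blocks in a row along x (24 mm pitch, 44 mm wide, tops 46 mm above the bench), a green end stop at x = -66 mm, a black one at +66 mm, both 45 mm high. Origin: plate's underside below the middle of the row; z up, x from green to black end
- row_start (a point): point above the first lever's hinge, on the row's centre line, level with the closed levers' top face (50.5 mm above the bench); axes as the strip. The levers' hinges lie 5 mm below this level, at 0, 24, 48, 72 and 96 mm from here towards the black end; a fingertip moving green to black just above the closed level folds them down, the other way it pushes them open
- row_end (a point): point at the last lever's free end when closed, same level and centre line (115 mm from row_start); axes as the strip
- lever_1 (a joint): yellow lever 1 of 5 from the green end, 19 mm long, 16 wide, 4 thick, hinged at its green-side end, free end towards the black end (rad): 0 = folded flat, grows as the free end lifts, stop at 1.55 (upright); starts at 0.85 to 1.25 (free end 63 to 65 mm above the bench); no spring, stays as left; folds with under 1 N at the free end, a few N near the hinge
- lever_2 (a joint): yellow lever 2 of 5 from the green end, 19 mm long, 16 wide, 4 thick, hinged at its green-side end, free end towards the black end (rad): 0 = folded flat, grows as the free end lifts, stop at 1.55 (upright); starts at 0.85 to 1.25 (free end 63 to 65 mm above the bench); no spring, stays as left; folds with under 1 N at the free end, a few N near the hinge
- lever_3 (a joint): yellow lever 3 of 5 from the green end, 19 mm long, 16 wide, 4 thick, hinged at its green-side end, free end towards the black end (rad): 0 = folded flat, grows as the free end lifts, stop at 1.55 (upright); starts at 0.85 to 1.25 (free end 63 to 65 mm above the bench); no spring, stays as left; folds with under 1 N at the free end, a few N near the hinge
- lever_4 (a joint): yellow lever 4 of 5 from the green end, 19 mm long, 16 wide, 4 thick, hinged at its green-side end, free end towards the black end (rad): 0 = folded flat, grows as the free end lifts, stop at 1.55 (upright); starts at 0.85 to 1.25 (free end 63 to 65 mm above the bench); no spring, stays as left; folds with under 1 N at the free end, a few N near the hinge
- lever_5 (a joint): yellow lever 5 of 5 from the green end, 19 mm long, 16 wide, 4 thick, hinged at its green-side end, free end towards the black end (rad): 0 = folded flat, grows as the free end lifts, stop at 1.55 (upright); starts at 0.85 to 1.25 (free end 63 to 65 mm above the bench); no spring, stays as left; folds with under 1 N at the free end, a few N near the hinge
- lever_press: green hand press fixed to the bench (does not move), base about 100 mm wide and column 340 mm high; origin: at its foot, axes as the world. Its hand lever slants up towards the robot: the black knob at its end stands 170 mm towards the robot (-x) from the origin, 50 mm to the left (+y), 400 mm high. Keep the arm and gripper clear of it; pass round in front.
- capsule: black and grey speaker capsule, disc 40 mm across, 15 mm high, lying loose on the strip's mounting plate beside the row; origin: centre of its underside. Leave it alone.
- screwdriver: yellow-handled slot screwdriver, 26x166x26 mm, lying loose on the bench; origin: centre of its underside; its length lies along its y. Leave it alone.
- marker: black marker pen with a white band, 17x130x17 mm, lying loose; origin: centre of its underside; its length lies along its y. Leave it alone.
- tin: round grey steel tin, 69 mm across, 40 mm high, standing loose; origin: centre of its underside. Leave it alone.
- keypad: steel keypad module with twelve keys, 78x62x18 mm, lying loose; origin: centre of its underside. Leave it alone.

How it is judged:
By the outcome, as a careful person would: the job done as asked, in the order asked, and still so for the second after the job is handed in, with the robot touching nothing.
It also fails if it takes over 48 s, if anything falls off the work surface, if the arm or the gripper's body presses on something with over 40 N, if the wrist force passes 120 N, or if a joint passes its speed limit or range.

## Robot

A 7-joint arm with a two-finger parallel gripper is mounted at the origin on a cart in front of the work surface, level with it; the furniture and walls round the work are solid. World frame = base frame: x ahead of the robot, y to its left, z up, the work surface at z = 0. Lengths are in m, angles in rad, forces in N, time in s.
With the tool pointing down it reaches from about 0.4 to 0.85 m from the base axis. Payload 6.9 kg.
Tool frame: the origin (TCP) lies at the very end of the fingers, on their centre line; the grasp point (between the pads) lies 19 mm behind it (bot.grip_depth is the distance from the TCP to the grasp point, in m); z points along the fingers, y is the direction in which the jaws open and shut (so a half turn about z gives the same grasp; the last joint's range is limited). The gripper opens to 85 mm and grips with 20 to 120 N. Pads are 22 mm wide; open, the fingers measure 114 mm over their backs; the gripper's body (76 mm by 85 mm) begins 54 mm behind the grasp point. The pads swing forward as they close: fully open they stand 13 mm farther back than shut.
Start: joints at [-1.23, 0.507, -0.238, 1.5, 0.126, 1.149, -0.155], TCP at [0.145, 0.608, 0.231] pointing down, gripper open.
Joint ranges: [-3.08, 3.08], [-0.24, 2.05], [-1.43, 1.35], [0, 2.5], [-1.52, 4.66], [0.17, 1.96], [-2.89, 2.89]. Speed limits (rad/s): [2.39, 2.39, 3.14, 3.14, 3.14, 3.14, 3.14].

## Interface

Orientations are given as [roll, pitch, yaw] about the fixed x, y, z axes, in that order (R = Rz(yaw) Ry(pitch) Rx(roll)).
In Python, from rig import bot gives the robot as it stands.
- The arm moves only by the shell command python3 -m creep 'ROWS' [FORCE]. ROWS is JSON, a list of rows, each a list of 7 numbers: the turn, a rotation vector about the world's x, y, z in degrees, then the shift along the world's x, y, z in cm, then the opening, from -1 (shut) to 1 (fully open). A call has 1 to 8 rows; each row shifts and turns the commanded pose from where the row before left it; what a row does not reach is not made up. A row lasts 1/10 s, in which the tool goes at most 50 mm and 8.59 degrees, less where a joint would pass 70% of its speed; a pose out of reach is approached as far as the arm can. A call is refused whole if a number of a shift passes 5 or a number of a turn 8.59, either way. A call with a gripper value outside its range is refused whole. The fingers move at their own pace and stop on an object; FORCE is the grip in N (left out, the last holds). Time passes only in rows, so rows that do not move let the fingers close. It gives the time, the measured TCP pose, the force and the opening at its end, in the units of the state.
- bot.get_obs(): the state, without advancing time (a new reading comes with each control period).
- bot.camera(name): name is "scene" or "side" or "wrist"; returns a dict with "frame" (384x512x3 uint8, red, green, blue), "z_map" (384x512 float32, m along the optical axis (not along the pixel's ray), 0 where there is no reading), "intrinsics" (3x3 intrinsics, pixels), "T" (4x4, takes a point from camera to world coordinates). Camera axes: x right, y down, z forward; pixel columns grow to the right and rows downward; lengths in m; the calibration is good to about 2 mm. The wrist camera is an equidistant fisheye: a pixel r from the principal point sees the ray r / f radians off the axis. A picture is of the moment at which its call begins.
- bot.close_job(): hands the job in, once; it reports no verdict.
The state is a dict: "time": time; "joints": joint angles; "joint_velocities": joint speeds; "effort": joint torques, N m; "ee_pos": TCP position; "orientation": TCP orientation; "wrist_force": force on the tool from outside, world axes, zero at the start; "torque": the same for the moment, N m; "grip_width": opening from 0.0 (shut) to 1.0 (fully open).
Only numpy, scipy, OpenCV 4.12 (cv2) and the standard library are available. Lean on these libraries where they do the work, as an engineer would, in place of code of your own. Each camera call takes 0.05 s, during which the arm holds its last target.

## Working session

There is one attempt and no reset: what is moved stays moved. The work goes in short steps, Python scripts to look and compute and a shell command to move; the robot and the scene stay as the last step left them, time stands still between calls to the robot, and variables do not carry over. Pictures are saved under pics/ and viewed, and the job is handed in when it is done.

```bash
mkdir -p pics; ls; python3 - <<'E'
from rig import bot
import cv2,numpy as np
o=bot.get_obs()
for k,v in o.items(): print(k,np.round(v,3))
for n in("scene","side","wrist"):
    c=bot.camera(n); cv2.imwrite(f"pics/{n}0.png",c["frame"][:,:,::-1]); np.savez(f"pics/{n}0.npz",**c)
    print(n,c["intrinsics"].round(1).tolist(),c["T"].round(3).tolist())
E
```

```text
pics
time 0.0
joints [-1.231  0.508 -0.238  1.501  0.126  1.149 -0.155]
joint_velocities [-0.001 -0.001  0.001 -0.001  0.001  0.001 -0.001]
effort [-0.0000e+00 -6.2059e+01 -2.1870e+00 -2.4965e+01  1.3000e-02  1.1000e-02
 -0.0000e+00]
ee_pos [0.145 0.607 0.23 ]
orientation [-3.14   0.     2.907]
wrist_force [-0.038  1.4   -0.641]
torque [ 0.025 -0.04  -0.022]
grip_width 1.002
scene [[397.7, 0.0, 256.1], [0.0, 397.7, 181.4], [0.0, 0.0, 1.0]] [[0.688, -0.578, 0.439, 0.119], [-0.726, -0.535, 0.433, -0.369], [-0.015, -0.616, -0.788, 0.793], [0.0, 0.0, 0.0, 1.0]]
side [[443.4, 0.0, 254.5], [0.0, 443.4, 197.1], [0.0, 0.0, 1.0]] [[0.999, 0.028, -0.017, 0.541], [0.027, -0.406, 0.913, -0.956], [0.019, -0.913, -0.407, 0.539], [0.0, 0.0, 0.0, 1.0]]
wrist [[297.3, 0.0, 253.0], [0.0, 297.3, 192.9], [0.0, 0.0, 1.0]] [[0.233, 0.926, 0.297, 0.069], [0.972, -0.222, -0.073, 0.625], [-0.002, 0.305, -0.952, 0.373], [0.0, 0.0, 0.0, 1.0]]
```

View pics/scene0.png

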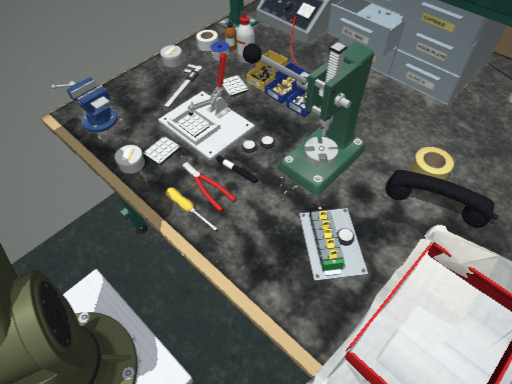

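View pics/side0.png

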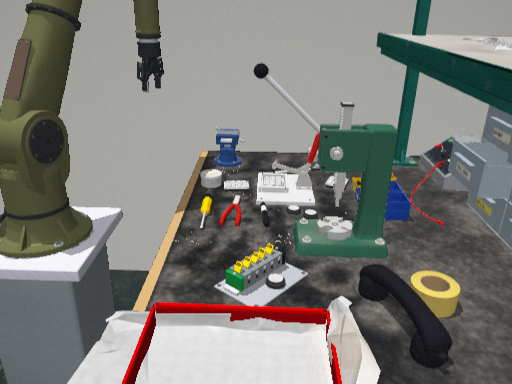

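View pics/wrist0.png

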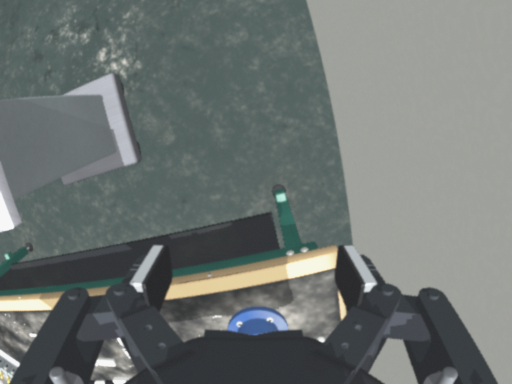

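```bash
cat > h.py <<'E'
import numpy as np,cv2
def load(f): return dict(np.load(f))
def cast(c,u,v,z):
    K=c["intrinsics"];T=c["T"];d=T[:3,:3]@np.array([(u-K[0,2])/K[0,0],(v-K[1,2])/K[1,1],1]);o=T[:3,3]
    return o+d*(z-o[2])/d[2]
def cloud(c):
    K=c["intrinsics"];T=c["T"];Z=c["z_map"];v,u=np.mgrid[:Z.shape[0],:Z.shape[1]]
    P=np.stack([(u-K[0,2])/K[0,0]*Z,(v-K[1,2])/K[1,1]*Z,Z],-1)
    return P@T[:3,:3].T+T[:3,3]
E
python3 - <<'E'
from h import *
for n,(x,y,w,h) in dict(scene=(285,195,100,90),side=(205,230,110,80)).items():
    c=load(f"pics/{n}0.npz");f=c["frame"];P=cloud(c)
    cv2.imwrite(f"pics/{n}0c.png",cv2.resize(f[y:y+h,x:x+w,::-1],None,fx=7,fy=6.5,interpolation=cv2.INTER_CUBIC) if 0 else cv2.resize(f[y:y+h,x:x+w,::-1],None,fx=6,fy=6,interpolation=cv2.INTER_CUBIC))
    hsv=cv2.cvtColor(f,cv2.COLOR_RGB2HSV)
    roi=np.zeros(f.shape[:2],bool);roi[y:y+h,x:x+w]=1
    for nm,lo,hi in(("yel",(20,120,90),(35,255,255)),("grn",(40,120,50),(80,255,255))):
        m=(cv2.inRange(hsv,lo,hi)>0)&roi
        k,l,s,ce=cv2.connectedComponentsWithStats(m.astype(np.uint8))
        for i in range(1,k):
            if s[i,4]<6: continue
            q=P[(l==i)&(c["z_map"]>0)]
            print(n,nm,s[i].tolist(),ce[i].round(1),q.mean(0).round(4),q.min(0).round(4),q.max(0).round(4))
E
```

```text
scene yel [319, 211, 8, 9, 50] [322.7 215. ] [ 0.5604 -0.1369  0.0569] [ 0.5525 -0.1439  0.0493] [ 0.5694 -0.1299  0.0657]
scene yel [322, 221, 10, 17, 119] [326.3 229.3] [ 0.5366 -0.165   0.0571] [ 0.5229 -0.1807  0.0447] [ 0.5507 -0.1485  0.0656]
scene yel [327, 239, 8, 9, 63] [330.1 243.1] [ 0.515  -0.1913  0.0574] [ 0.5071 -0.2002  0.0484] [ 0.5224 -0.1833  0.0657]
scene yel [330, 250, 7, 9, 56] [332.9 254. ] [ 0.4985 -0.2107  0.0578] [ 0.4904 -0.2181  0.0445] [ 0.5069 -0.2036  0.0664]
scene grn [322, 259, 22, 12, 176] [332.3 264.2] [ 0.489  -0.2197  0.0379] [ 0.4736 -0.2345  0.0193] [ 0.5096 -0.2008  0.0499]
side yel [234, 243, 40, 31, 354] [253.1 257.5] [ 0.5262 -0.1668  0.0512] [ 0.4848 -0.2179 -0.    ] [ 0.5703 -0.0178  0.064 ]
side grn [294, 230, 3, 4, 7] [294.9 231.4] [0.6232 0.0034 0.0234] [ 0.6218 -0.0112  0.0156] [0.6255 0.0177 0.0298]
side grn [296, 244, 19, 11, 94] [305.4 249.9] [ 0.6433 -0.0738  0.0178] [ 0.6223 -0.0788  0.0066] [ 0.663  -0.0658  0.0318]
side grn [225, 269, 19, 22, 273] [234.3 279.6] [ 0.4905 -0.2221  0.0328] [ 4.647e-01 -2.361e-01 -3.000e-04] [ 0.5084 -0.1349  0.0464]
```

```bash
python3 - <<'E'
from h import *
# depth sanity, plate at z~0.006
c=load("pics/scene0.npz");P=cloud(c)
for p in[(320,270),(355,262),(300,215),(345,212),(360,270),(290,240)]: print(p,P[p[1],p[0]].round(4))
for n in("scene","side"):
    c=load(f"pics/{n}0.npz");P=cloud(c)
    m=(abs(P[...,2]-.006)<.0045)&(c["frame"].min(2)>120)&(P[...,0]>.3)&(P[...,1]<0.05)&(P[...,0]<.9)&(P[...,1]>-.35)
    k,l,s,ce=cv2.connectedComponentsWithStats(m.astype(np.uint8));i=1+s[1:,4].argmax()
    q=P[l==i];print(n,len(q),q.mean(0));
    r=cv2.minAreaRect((q[:,:2]*1000).astype(np.float32));print(r,cv2.boxPoints(r).round(1).tolist())
E
```

```text
(320, 270) [ 0.4754 -0.2026  0.007 ]
(355, 262) [ 0.5418 -0.246   0.0066]
(300, 215) [ 0.5539 -0.0824  0.0074]
(345, 212) [ 0.6329 -0.1544  0.0067]
(360, 270) [ 0.5346 -0.2643  0.0047]
(290, 240) [ 0.4898 -0.1068  0.0016]
scene 1769 [ 0.54232655 -0.18969473  0.00668574]
((548.175537109375, -178.4735565185547), (171.7626953125, 117.12760162353516), 50.51511764526367) [[448.3999938964844, -207.5], [538.7999877929688, -282.0], [648.0, -149.39999389648438], [557.5999755859375, -75.0]]
side 1263 [ 0.55248427 -0.20424461  0.00508413]
((545.73046875, -175.18548583984375), (178.7015380859375, 119.61573028564453), 49.65353012084961) [[442.29998779296875, -204.60000610351562], [533.5, -282.0], [649.2000122070312, -145.8000030517578], [558.0, -68.4000015258789]]
```

```bash
python3 - <<'E'
from h import *
for n in("scene","side"):
    c=load(f"pics/{n}0.npz");P=cloud(c)
    for yaw in(49.5,50.3):
        a=np.radians(yaw);ex=np.array([np.cos(a),np.sin(a)]);ey=np.array([-ex[1],ex[0]])
        o=np.array([.534,-.166])
        d=P[...,:2]-o;X=d@ex*1000;Y=d@ey*1000;Z=P[...,2]*1000
        m=(abs(X)<95)&(abs(Y)<110)
        t=m&(Z>40)&(Z<49)
        print(n,yaw,"tops n",t.sum(),"X",np.percentile(X[t],[0,2,98,100]).round(1),"Y",np.percentile(Y[t],[0,2,98,100]).round(1),"zmed",np.median(Z[t]))
        for x0 in range(-70,75,20):
            s=t&(abs(X-x0)<10)
            if s.sum()>4: print(x0,s.sum(),np.percentile(Y[s],[3,97]).round(1),end=' | ')
        print()
        h=m&(Z>53)
        print(" lever pts X",np.sort(X[h]).round(0).astype(int).tolist()[::6],"Y",np.percentile(Y[h],[0,5,50,95,100]).round(1))
        k,l,s,ce=cv2.connectedComponentsWithStats((m&(Z>60)).astype(np.uint8))
        for i in range(1,k):
            if s[i,4]>2: q=l==i;print("  top",X[q].mean().round(1),Y[q].min().round(1),Y[q].max().round(1),Z[q].max().round(1))
E
```

```text
scene 49.5 tops n 842 X [-73.5 -71.8  67.2  71.2] Y [-25.1 -23.7  19.4  20.6] zmed 46.241017946985984
-70 124 [-22.7  17.7] | -50 127 [-24.4  18.4] | -30 118 [-24.   18.8] | -10 114 [-23.4  19.1] | 10 95 [-22.8  19.5] | 30 103 [-22.7  19.6] | 50 89 [-23.2  20. ] | 70 72 [-21.5  19. ] | 
 lever pts X [-63, -60, -58, -58, -57, -56, -55, -54, -53, -51, -35, -33, -32, -31, -30, -29, -28, -27, -26, -11, -9, -7, -6, -5, -4, -3, -2, 0, 12, 13, 14, 14, 16, 16, 18, 19, 37, 39, 40, 41, 42, 43, 45] Y [-12.7 -10.3  -2.4   4.7   6.3]
  top 42.7 -8.5 4.7 67.0
  top 16.4 -9.6 5.7 65.6
  top -2.5 -10.3 6.0 64.5
  top -27.7 -10.4 4.7 65.7
  top -54.2 -10.4 4.4 66.4
scene 50.3 tops n 842 X [-73.8 -72.   67.2  71. ] Y [-24.5 -23.7  19.4  19.9] zmed 46.241017946985984
-70 123 [-21.7  18.7] | -50 129 [-23.7  19.1] | -30 116 [-23.6  19.2] | -10 115 [-23.3  19.2] | 10 94 [-22.9  19.5] | 30 105 [-23.1  19.1] | 50 88 [-23.8  19.3] | 70 72 [-22.4  18.1] | 
 lever pts X [-63, -60, -58, -58, -57, -56, -55, -54, -53, -50, -35, -33, -32, -31, -30, -29, -28, -27, -26, -11, -9, -7, -6, -5, -4, -3, -2, 0, 12, 13, 14
[... 738 characters left out ...]
0 8.0 64.0
  top -3.4 -6.8 6.1 62.6
  top -28.7 -8.2 7.9 62.7
  top -54.7 -8.5 7.5 63.2
side 50.3 tops n 599 X [-74.9 -73.2  65.3  70.1] Y [-24.1 -21.8  21.7  24.1] zmed 44.64343501536899
-70 125 [-20.9  20.8] | -50 86 [-21.7  21.5] | -30 82 [-21.6  19.3] | -10 73 [-21.4  19.7] | 10 73 [-21.3  15.2] | 30 69 [-21.9  18.9] | 50 56 [-21.9  21.2] | 70 35 [-20.8   7. ] | 
 lever pts X [-61, -59, -58, -57, -56, -56, -55, -53, -36, -34, -32, -31, -31, -29, -28, -27, -10, -8, -7, -5, -4, -2, -2, 12, 13, 14, 14, 15, 16, 34, 37, 38, 38, 39, 41, 42] Y [-9.  -7.2 -0.5  7.7  9.9]
  top 41.4 -5.7 7.2 63.6
  top 15.4 -6.3 7.8 64.0
  top -3.4 -6.7 6.2 62.6
  top -28.7 -7.7 8.3 62.7
  top -54.7 -7.7 8.3 63.2
```

View pics/scene0c.png

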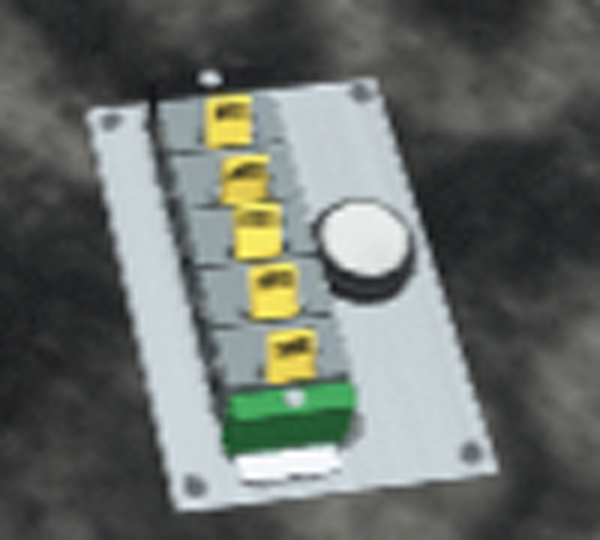

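View pics/side0c.png

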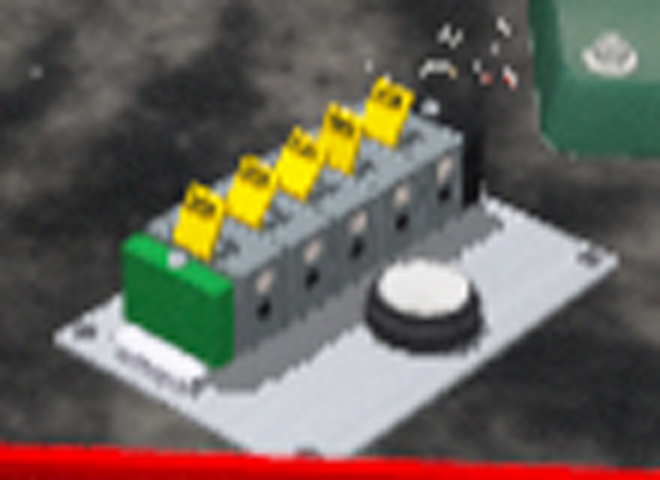

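```bash
python3 - <<'E'
from h import *
from rig import bot
c=load("pics/scene0.npz");P=cloud(c)
c2=load("pics/side0.npz");P2=cloud(c2)
print("knob scene",P[53,252],"side",P2[71,262])
for PP in(P,P2):
    m=(PP[...,2]>.04)&(PP[...,2]<.45)&(PP[...,0]>.35)&(PP[...,0]<.9)&(abs(PP[...,1])<.25)
    for a,b in((.06,.15),(.15,.25),(.25,.33),(.33,.45)):
        s=m&(PP[...,2]>a)&(PP[...,2]<b); q=PP[s]
        if len(q): print(a,b,len(q),q.min(0).round(3),q.max(0).round(3))
    # base of press green
    s=(PP[...,2]>.01)&(PP[...,2]<.04)&(PP[...,0]>.5)&(PP[...,0]<.85)&(abs(PP[...,1])<.1)
    print("base",PP[s].min(0),PP[s].max(0))
print([x for x in dir(bot) if x[0]!='_'])
E
```

```text
knob scene [0.52246564 0.03071588 0.40881822] side [0.53295766 0.02668076 0.39936711]
0.06 0.15 1209 [ 0.493 -0.25   0.06 ] [0.823 0.014 0.15 ]
0.15 0.25 1317 [ 0.666 -0.07   0.15 ] [0.822 0.056 0.25 ]
0.25 0.33 2439 [ 0.6   -0.068  0.25 ] [0.826 0.055 0.33 ]
0.33 0.45 654 [ 0.515 -0.024  0.33 ] [0.731 0.052 0.416]
base [ 0.54449411 -0.09356071  0.01002156] [0.83181589 0.09951194 0.03998871]
0.06 0.15 1450 [ 0.493 -0.25   0.06 ] [0.825 0.012 0.15 ]
0.15 0.25 2473 [ 0.665 -0.07   0.15 ] [0.825 0.018 0.25 ]
0.25 0.33 2317 [ 0.595 -0.061  0.25 ] [0.825 0.044 0.33 ]
0.33 0.45 488 [ 0.515 -0.024  0.33 ] [0.727 0.043 0.413]
base [ 0.54464632 -0.07987823  0.01002895] [0.83136055 0.09892592 0.03995791]
['Unreachable', 'camera', 'close_job', 'get_obs', 'grip_depth']
```

```bash
python3 - <<'E'
from h import *
for n in("scene","side"):
    P=cloud(load(f"pics/{n}0.npz"))
    for e in((.575,-.118),(.585,-.106)):
        r=np.hypot(P[...,0]-e[0],P[...,1]-e[1])
        for a in np.arange(.07,.45,.03):
            s=(P[...,2]>a)&(P[...,2]<a+.03)&(P[...,0]>.4)
            if s.sum():
                i=np.argmin(np.where(s,r,9)); print(n,e,a.round(2),r.flat[i].round(3),P.reshape(-1,3)[i].round(3))
E
```

```text
scene (0.575, -0.118) 0.07 0.21 [ 0.765 -0.208  0.07 ]
scene (0.575, -0.118) 0.1 0.169 [ 0.711 -0.017  0.128]
scene (0.575, -0.118) 0.13 0.163 [ 0.706 -0.021  0.15 ]
scene (0.575, -0.118) 0.16 0.165 [ 0.708 -0.02   0.16 ]
scene (0.575, -0.118) 0.19 0.12 [ 0.666 -0.04   0.205]
scene (0.575, -0.118) 0.22 0.121 [ 0.666 -0.039  0.246]
scene (0.575, -0.118) 0.25 0.121 [ 0.671 -0.045  0.28 ]
scene (0.575, -0.118) 0.28 0.121 [ 0.671 -0.044  0.282]
scene (0.575, -0.118) 0.31 0.153 [0.594 0.034 0.34 ]
scene (0.575, -0.118) 0.34 0.152 [0.573 0.034 0.359]
scene (0.575, -0.118) 0.37 0.147 [0.538 0.025 0.398]
scene (0.575, -0.118) 0.4 0.147 [0.534 0.024 0.401]
scene (0.575, -0.118) 0.43 0.36 [ 0.92  -0.221  0.431]
scene (0.585, -0.106) 0.07 0.199 [ 0.77  -0.034  0.072]
scene (0.585, -0.106) 0.1 0.154 [ 0.711 -0.017  0.128]
scene (0.585, -0.106) 0.13 0.148 [ 0.706 -0.021  0.15 ]
scene (0.585, -0.106) 0.16 0.15 [ 0.708 -0.02   0.16 ]
scene (0.585, -0.106) 0.19 0.105 [ 0.666 -0.04   0.205]
scene (0.585, -0.106) 0.22 0.105 [ 0.666 -0.039  0.246]
scene (0.585, -0.106) 0.25 0.105 [ 0.667 -0.039  0.275]
[... 1020 characters left out ...]
side (0.585, -0.106) 0.07 0.197 [ 0.769 -0.036  0.09 ]
side (0.585, -0.106) 0.1 0.153 [ 0.709 -0.017  0.127]
side (0.585, -0.106) 0.13 0.146 [ 0.704 -0.02   0.151]
side (0.585, -0.106) 0.16 0.143 [ 0.703 -0.025  0.175]
side (0.585, -0.106) 0.19 0.105 [ 0.667 -0.04   0.217]
side (0.585, -0.106) 0.22 0.105 [ 0.665 -0.038  0.239]
side (0.585, -0.106) 0.25 0.103 [ 0.666 -0.042  0.252]
side (0.585, -0.106) 0.28 0.105 [ 0.666 -0.039  0.282]
side (0.585, -0.106) 0.31 0.138 [0.594 0.032 0.34 ]
side (0.585, -0.106) 0.34 0.136 [0.576 0.03  0.355]
side (0.585, -0.106) 0.37 0.139 [0.535 0.023 0.398]
side (0.585, -0.106) 0.4 0.141 [0.529 0.023 0.402]
side (0.585, -0.106) 0.43 0.332 [ 0.917 -0.098  0.438]
```

```bash
python3 - <<'E'
from h import *
for n in("scene","side"):
    P=cloud(load(f"pics/{n}0.npz"))
    for y in np.arange(-.4,.7,.1):
        s=(P[...,0]>.25)&(P[...,0]<.56)&(abs(P[...,1]-y)<.05)&(P[...,2]>0.03)
        if s.sum():
            i=np.argmax(np.where(s,P[...,2],-1));print(n,y.round(1),P.reshape(-1,3)[i].round(3))
E
python3 -m creep '[[0,0,-5,1.5,-3,0,-1],[0,0,-5,2,-3,0,-1],[0,0,-5,2,-3,0,-1],[0,0,-5,2,-3.5,0,-1]]'
```

```text
scene -0.4 [ 0.361 -0.379  0.065]
scene -0.3 [ 0.438 -0.345  0.066]
scene -0.2 [ 0.5   -0.209  0.066]
scene -0.1 [ 0.559 -0.132  0.065]
scene -0.0 [0.533 0.041 0.416]
scene 0.1 [0.525 0.052 0.407]
scene 0.2 [0.384 0.184 0.03 ]
scene 0.3 [0.383 0.318 0.043]
scene 0.4 [0.385 0.356 0.044]
scene 0.5 [0.388 0.52  0.12 ]
scene 0.6 [0.445 0.573 0.12 ]
side -0.4 [ 0.363 -0.396  0.063]
side -0.3 [ 0.519 -0.343  0.063]
side -0.2 [ 0.546 -0.157  0.064]
side -0.1 [ 0.539 -0.15   0.064]
side -0.0 [0.532 0.037 0.413]
side 0.3 [0.402 0.326 0.04 ]
side 0.4 [0.393 0.35  0.041]
side 0.5 [0.429 0.509 0.116]
side 0.6 [0.395 0.582 0.117]
time: 0.55
ee_pos: [0.2209, 0.4819, 0.231]
orientation: [-3.141, -0.0, 2.555]
wrist_force: [-0.1, 0.1, 0.8]
grip_width: 0.332
```

```bash
python3 -m creep '[[0,0,-3,2,-3.5,0,-1],[0,0,-3,2,-3.5,0,-1],[0,0,0,2,-3.5,0,-1],[0,0,0,2,-3.5,0,-1],[0,0,0,2,-3.5,0,-1],[0,0,0,2,-3.5,0,-1]]'
python3 - <<'E'
from rig import bot
import cv2
print(bot.get_obs()["joints"])
c=bot.camera("side"); cv2.imwrite("pics/side1.png",c["frame"][:,:,::-1])
E
```

```text
time: 1.15
ee_pos: [0.3409, 0.2713, 0.2313]
orientation: [3.142, -0.0, 2.453]
wrist_force: [0.8, 0.2, -0.0]
grip_width: -0.002
[-0.70747653  0.21186902 -0.02571431  1.96739652  0.00655279  0.96235355
  0.14597585]
```

View pics/side1.png

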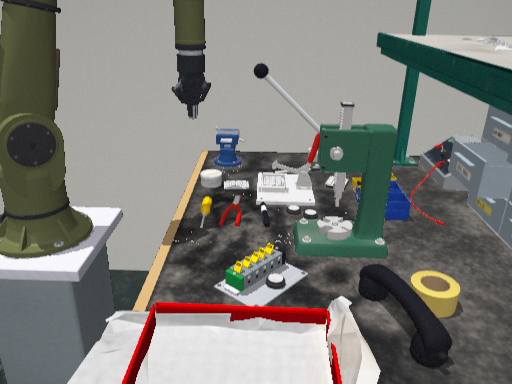

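```bash
python3 -m creep '[[0,0,0,0.9,-3.5,0,-1],[0,0,0,0.9,-3.5,0,-1],[0,0,0,0.9,-3.5,0,-1],[0,0,0,0.9,-3.5,0,-1],[0,0,0,0.9,-3.5,0,-1],[0,0,0,0.9,-3.5,0,-1],[0,0,0,0.9,-3.5,0,-1]]'
python3 -c "
from rig import bot
print(bot.get_obs()['joints'])"
```

```text
time: 1.9
ee_pos: [0.4035, 0.0266, 0.2314]
orientation: [3.141, 0.0, 2.453]
wrist_force: [0.8, 0.5, -0.8]
grip_width: -0.001
[-0.26422301  0.16501824  0.16321872  2.03459364 -0.03304636  0.94424696
  0.79861599]
```

```bash
python3 -m creep '[[0,0,0,0.3,-3.4,0,-1],[0,0,0,0.3,-3.4,0,-1],[0,0,0,0.6,-3.4,0,-1],[0,0,0,0.8,-3.4,0,-1],[0,0,0,1,-3.4,-1,-1],[0,0,0,1.4,-3.4,-2,-1],[0,0,0,1.4,-3.4,-2,-1],[0,0,0,1,-2.8,-3,-1]]'
python3 - <<'E'
from rig import bot
import cv2,numpy as np
for n in("side","wrist","scene"):
    c=bot.camera(n); cv2.imwrite(f"pics/{n}2.png",c["frame"][:,:,::-1]); np.savez(f"pics/{n}2.npz",**c)
E
```

```text
time: 2.7
ee_pos: [0.473, -0.2404, 0.1512]
orientation: [3.141, 0.003, 2.453]
wrist_force: [1.0, 1.0, 0.5]
grip_width: 0.004
```

View pics/wrist2.png

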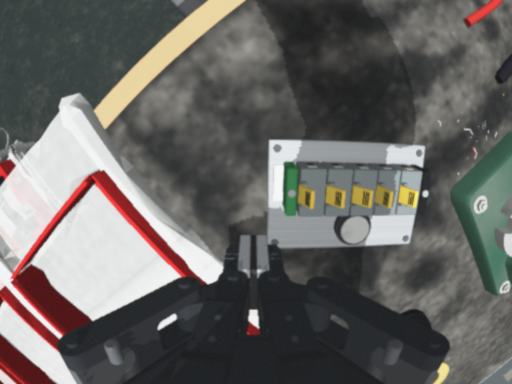

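View pics/side2.png

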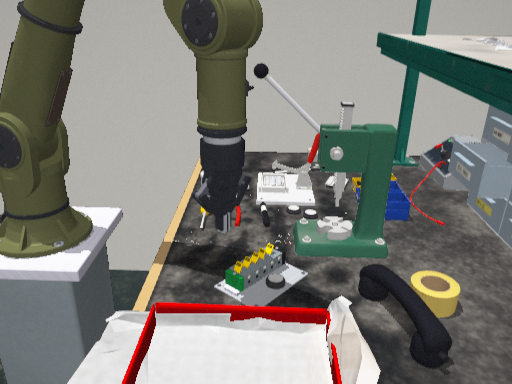

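View pics/scene2.png

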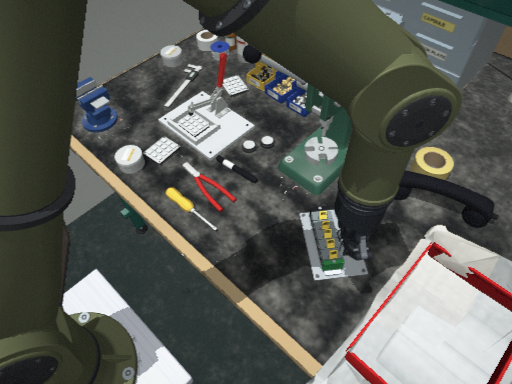

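```bash
cat >> h.py <<'E'
def wray(c,u,v):
    K=c["intrinsics"];x=(u-K[0,2])/K[0,0];y=(v-K[1,2])/K[1,1];t=np.hypot(x,y);s=np.sinc(t/np.pi)
    d=np.stack([x*s,y*s,np.cos(t)],-1);return d@c["T"][:3,:3].T
def wcast(c,u,v,z):
    d=wray(c,u,v);o=c["T"][:3,3];return o+d*((z-o[2])/d[...,2])[...,None]
def wcloud(c):
    v,u=np.mgrid[:384,:512];K=c["intrinsics"];x=(u-K[0,2])/K[0,0];y=(v-K[1,2])/K[1,1];t=np.hypot(x,y);s=np.sinc(t/np.pi)
    d=np.stack([x*s,y*s,np.cos(t)],-1)
    return (d/d[...,2:]*c["z_map"][...,None])@c["T"][:3,:3].T+c["T"][:3,3]
E
python3 - <<'E'
from h import *
c=load("pics/wrist2.npz");f=c["frame"]
cv2.imwrite("pics/wrist2c.png",cv2.resize(f[130:255,225:435,::-1],None,fx=3.8,fy=3.8,interpolation=cv2.INTER_CUBIC))
P=wcloud(c);a=np.radians(50.3);ex=np.array([np.cos(a),np.sin(a)]);ey=np.array([-ex[1],ex[0]]);o=np.array([.534,-.168])
S=(P[...,:2]-o);X=S@ex*1e3;Y=S@ey*1e3;Z=P[...,2]*1e3
roi=np.zeros(f.shape[:2],bool);roi[130:255,262:432]=1
pl=roi&(abs(Z-6)<5)&(f.min(2)>110);q=P[pl][:,:2]*1e3
k,l,s,ce=cv2.connectedComponentsWithStats(pl.astype(np.uint8));i=1+s[1:,4].argmax();q=P[l==i][:,:2]*1e3
print("plate z",np.median(Z[l==i]),cv2.minAreaRect(q.astype(np.float32)), "X",np.percentile(X[l==i],[.5,99.5]),"Y",np.percentile(Y[l==i],[.5,99.5]))
t=roi&(Z>40)&(Z<49);print("tops z",np.median(Z[t]),t.sum(),np.percentile(X[t],[.5,99.5]))
for x0 in range(-60,70,15):
    s=t&(abs(X-x0)<7); print(x0,np.percentile(Y[s],[2,98]).round(1) if s.sum()>9 else None,end=' ')
print()
hsv=cv2.cvtColor(f,cv2.COLOR_RGB2HSV);m=(cv2.inRange(hsv,(20,120,90),(35,255,255))>0)&roi
k,l,s,ce=cv2.connectedComponentsWithStats(m.astype(np.uint8))
for i in range(1,k):
    if s[i,4]>15:
        g=l==i;print(s[i,4],ce[i].round(),"X",X[g].min().round(1),X[g].max().round(1),"Y",Y[g].min().round(1),Y[g].max().round(1),"Z",Z[g].max().round(1))
# arm clearance
A=[]
for n in("scene","side"):
    c0=load(f"pics/{n}0.npz");c1=load(f"pics/{n}2.npz");Q0=cloud(c0);Q1=cloud(c1)
    ch=(c1["z_map"]>0)&((c0["z_map"]-c1["z_map"]>.03)|(c0["z_map"]==0))&(Q1[...,2]>.05)&(Q1[...,0]>.3)
    A.append(Q1[ch][::5])
A=np.vstack(A);print("arm",len(A),A.min(0),A.max(0))
Q0=np.vstack([cloud(load(f"pics/{n}0.npz")).reshape(-1,3) for n in("scene","side")])
pr=Q0[(Q0[:,2]>.07)&(Q0[:,2]<.45)&(Q0[:,0]>.5)&(Q0[:,0]<.84)&(abs(Q0[:,1])<.075)]
from scipy.spatial import cKDTree
T=cKDTree(pr)
for d in((0,0,-.1),(.056,.067,-.1),(.105,.127,-.1)):
    dd,ii=T.query(A+d);j=dd.argmin();print(d,dd[j],(A+d)[j],pr[ii[j]])
E
```

```text
plate z 5.938959541073596 ((547.6426391601562, -180.8444366455078), (179.1981658935547, 119.7021484375), 50.399375915527344) X [-88.74052597  86.2492177 ] Y [-74.88438239  40.48404587]
tops z 45.71490580452821 4958 [-71.63411216  69.81520108]
-60 [-21.3  21.3] -45 [-21.6  21.5] -30 [-21.7  21.8] -15 [-21.4  21.8] 0 [-21.4  21.5] 15 [-21.7  21.6] 30 [-21.7  21.8] 45 [-21.3  21.7] 60 [-20.9  21.4] 
257 [306. 196.] X -98.7 -50.2 Y -7.6 77.3 Z 288.6
320 [335. 196.] X -98.7 -23.6 Y -7.8 77.3 Z 288.6
352 [362. 196.] X -98.7 1.1 Y -7.6 77.3 Z 288.6
254 [383. 196.] X -98.7 20.0 Y -7.5 77.3 Z 288.6
302 [407. 196.] X 34.4 46.0 Y -8.5 7.8 Z 64.6
arm 7611 [ 0.3000024  -0.51104848  0.05224919] [1.41360041 0.90653464 0.66015254]
(0, 0, -0.1) 0.0004927355964651734 [ 0.81175583 -0.03549848  0.09647318] [ 0.81187491 -0.0359094   0.09622875]
(0.056, 0.067, -0.1) 0.024196337589396762 [0.76893141 0.02746003 0.1568893 ] [0.76979189 0.00980921 0.14036142]
(0.105, 0.127, -0.1) 0.07199699494325633 [ 0.62600884 -0.09502686  0.30908681] [ 0.66763242 -0.04067407  0.28679737]
```

View pics/wrist2c.png

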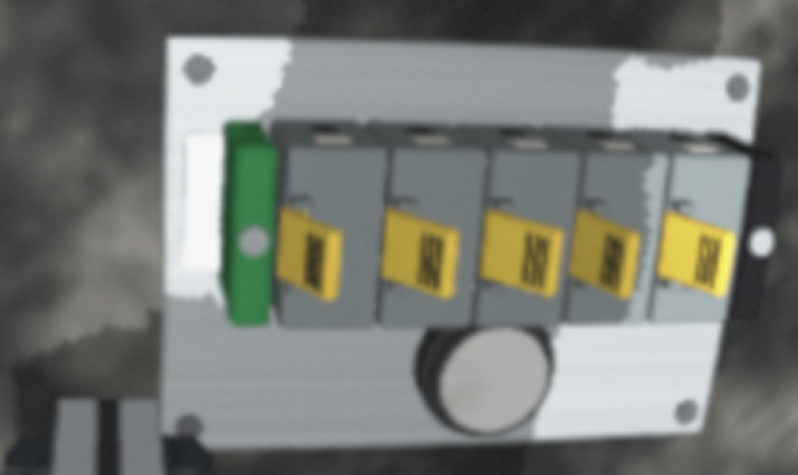

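```bash
python3 -m creep '[[0,0,0,0,0,-3,-1],[0,0,0,0,0,-3,-1],[0,0,0,0,0,-2,-1],[0,0,0,0,0,-1.5,-1],[0,0,0,0,0,-0.5,-1],[0,0,0,0,0,0,-1],[0,0,0,0,0,0,-1]]'
python3 - <<'E'
from rig import bot
import cv2,numpy as np
o=bot.get_obs();print(o["ee_pos"],o["orientation"],o["wrist_force"])
c=bot.camera("wrist"); cv2.imwrite("pics/wrist3.png",c["frame"][:,:,::-1])
c=bot.camera("side"); cv2.imwrite("pics/side3.png",cv2.resize(c["frame"][180:310,180:340,::-1],None,fx=4.5,fy=4.5))
E
```

```text
time: 3.55
ee_pos: [0.472, -0.2379, 0.0524]
orientation: [3.141, 0.001, 2.454]
wrist_force: [-1.0, -0.8, -0.3]
grip_width: -0.002
[ 0.47203986 -0.23791359  0.05235207] [3.14103189e+00 1.28031950e-03 2.45359240e+00] [-1.00028511 -0.84193291 -0.25808652]
```

View pics/wrist3.png

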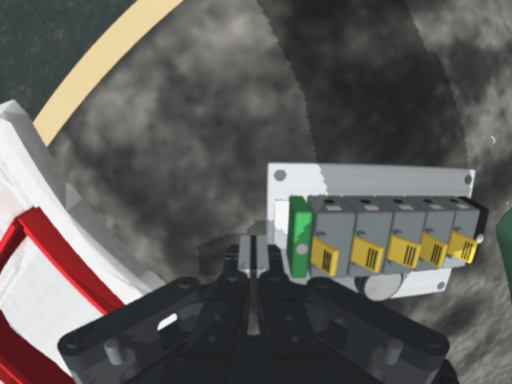

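View pics/side3.png

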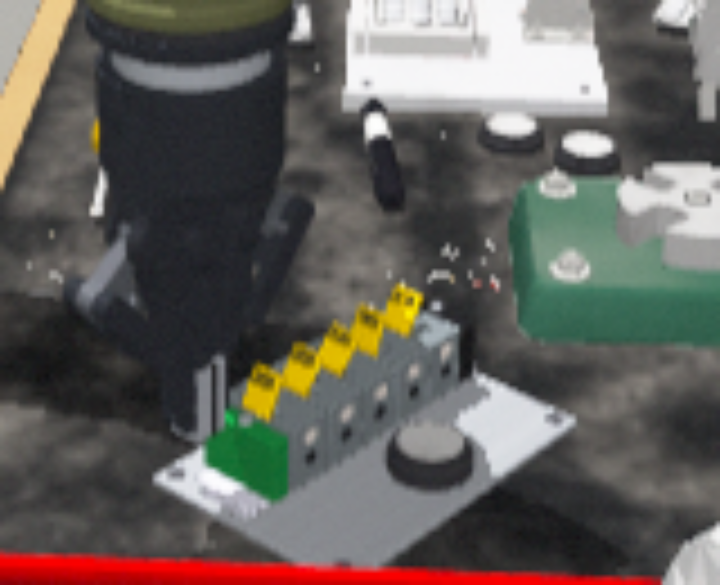

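```bash
python3 -m creep '[[0,0,0,0.23,-0.19,-0.13,-1],[0,0,0,0,0,0,-1],[0,0,0,0,0,0,-1]]'; python3 -m creep '[[0,0,0,0,0,0,-1]]'
```

```text
time: 3.95
ee_pos: [0.4739, -0.2402, 0.0501]
orientation: [3.142, 0.0, 2.453]
wrist_force: [-0.5, 1.6, 0.0]
grip_width: -0.001
time: 4.05
ee_pos: [0.4737, -0.2401, 0.05]
orientation: [-3.142, -0.0, 2.453]
wrist_force: [-0.0, -0.2, 0.1]
grip_width: 0.002
```

```bash
python3 -m creep '[[0,0,0,0.25,0.3,0.1,-1],[0,0,0,0.25,0.3,0,-1],[0,0,0,0.25,0.3,0,-1],[0,0,0,0.13,0.155,0,-1],[0,0,0,0,0,0,-1]]'; python3 -m creep '[[0,0,0,0,0,0,-1]]'
```

```text
time: 4.55
ee_pos: [0.4829, -0.229, 0.0509]
orientation: [3.141, -0.0, 2.454]
wrist_force: [0.4, 1.2, -0.0]
grip_width: 0.0
time: 4.65
ee_pos: [0.4825, -0.2295, 0.0509]
orientation: [-3.141, -0.0, 2.453]
wrist_force: [-0.5, -0.2, -0.2]
grip_width: 0.002
```

```bash
for i in 1; do python3 -m creep '[[0,0,0,0.2,0.24,0,-1],[0,0,0,0.2,0.24,0,-1],[0,0,0,0.2,0.24,0,-1]]'; python3 -m creep '[[0,0,0,0.2,0.24,0,-1],[0,0,0,0.2,0.24,0,-1]]';python3 -m creep '[[0,0,0,0.2,0.24,0,-1],[0,0,0,0.2,0.24,0,-1]]';python3 -m creep '[[0,0,0,0.2,0.24,0,-1]]'; done
python3 - <<'E'
from rig import bot
import cv2,numpy as np
o=bot.get_obs();print(o["ee_pos"],o["orientation"],o["wrist_force"])
c=bot.camera("wrist"); cv2.imwrite("pics/wrist4.png",c["frame"][:,:,::-1])
c=bot.camera("side"); cv2.imwrite("pics/side4.png",cv2.resize(c["frame"][180:310,180:340,::-1],None,fx=4.5,fy=4.5))
E
```

```text
time: 4.95
ee_pos: [0.4887, -0.2221, 0.051]
orientation: [3.142, 0.0, 2.453]
wrist_force: [0.8, 0.1, -1.1]
grip_width: -0.002
time: 5.15
ee_pos: [0.4925, -0.2175, 0.051]
orientation: [-3.141, -0.0, 2.453]
wrist_force: [-2.4, -1.7, 0.4]
grip_width: 0.001
time: 5.35
ee_pos: [0.4964, -0.213, 0.0511]
orientation: [-3.141, 0.0, 2.452]
wrist_force: [-1.1, -1.8, 2.1]
grip_width: -0.0
time: 5.45
ee_pos: [0.4989, -0.2101, 0.0511]
orientation: [3.141, 0.0, 2.453]
wrist_force: [-0.3, -0.8, 0.3]
grip_width: 0.0
[ 0.49889306 -0.21010066  0.05105134] [3.14135080e+00 3.28022828e-04 2.45294557e+00] [-0.31435726 -0.83048889  0.25764255]
```

View pics/wrist4.png

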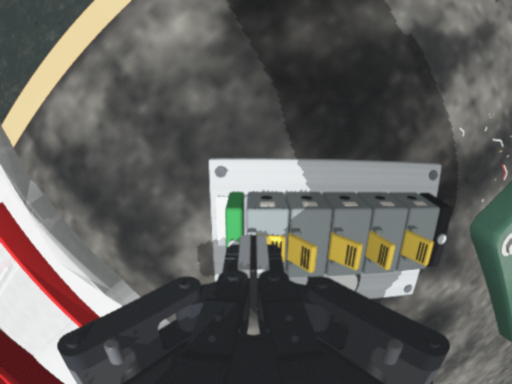

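View pics/side4.png

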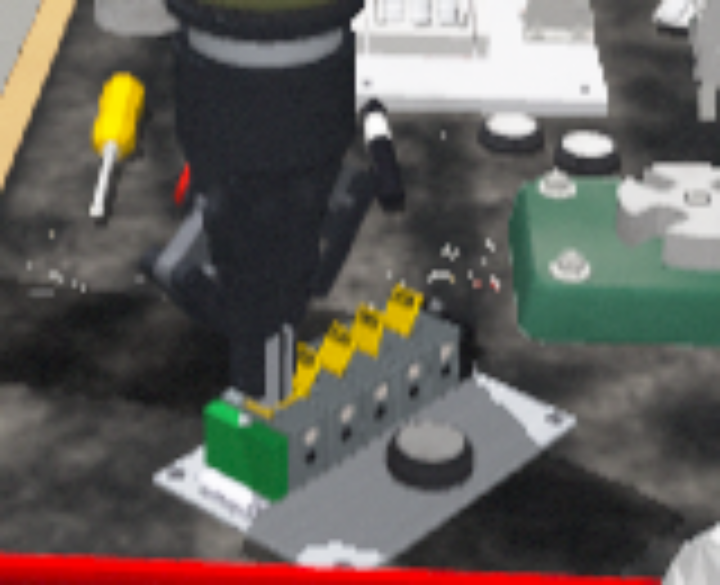

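```bash
python3 -m creep '[[0,0,0,0.2,0.24,-0.02,-1],[0,0,0,0.2,0.24,0,-1],[0,0,0,0.2,0.24,0,-1],[0,0,0,0.2,0.24,0,-1],[0,0,0,0.2,0.24,0,-1]]'; python3 -m creep '[[0,0,0,0.2,0.24,0,-1],[0,0,0,0.2,0.24,0,-1],[0,0,0,0.2,0.24,0,-1],[0,0,0,0.2,0.24,0,-1],[0,0,0,0.2,0.24,0,-1]]'
```

```text
time: 6.05
ee_pos: [0.5084, -0.1984, 0.0507]
orientation: [-3.141, -0.0, 2.453]
wrist_force: [-3.5, -2.9, 3.9]
grip_width: -0.0
time: 6.55
ee_pos: [0.5189, -0.1858, 0.0507]
orientation: [3.141, -0.0, 2.453]
wrist_force: [0.5, -0.8, 0.4]
grip_width: 0.0
```

```bash
python3 -m creep '[[0,0,0,0.2,0.24,0,-1],[0,0,0,0.2,0.24,0,-1],[0,0,0,0.2,0.24,0,-1],[0,0,0,0.2,0.24,0,-1],[0,0,0,0.2,0.24,0,-1]]'; python3 -m creep '[[0,0,0,0.2,0.24,0,-1],[0,0,0,0.2,0.24,0,-1],[0,0,0,0.2,0.24,0,-1],[0,0,0,0.2,0.24,0,-1],[0,0,0,0.2,0.24,0,-1]]'
python3 - <<'E'
from rig import bot
import cv2,numpy as np
c=bot.camera("wrist"); cv2.imwrite("pics/wrist5.png",c["frame"][:,:,::-1])
E
```

```text
time: 7.05
ee_pos: [0.5288, -0.1743, 0.0508]
orientation: [3.142, 0.0, 2.453]
wrist_force: [-0.8, -1.1, 1.7]
grip_width: -0.002
time: 7.55
ee_pos: [0.5385, -0.1623, 0.0507]
orientation: [-3.141, -0.0, 2.453]
wrist_force: [-1.7, -1.6, 2.2]
grip_width: 0.002
```

View pics/wrist5.png

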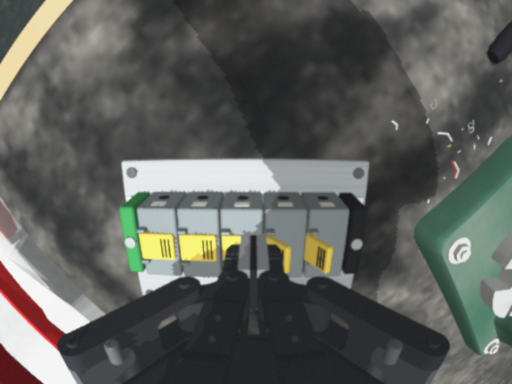

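Levers 1–3 lie flat (about (157,246), (203,247), (232,244)), 4 is just being reached, 5 is still up. I carry on along the row.

```bash
python3 -m creep '[[0,0,0,0.2,0.24,0,-1],[0,0,0,0.2,0.24,0,-1],[0,0,0,0.2,0.24,0,-1],[0,0,0,0.2,0.24,0,-1],[0,0,0,0.2,0.24,0,-1]]'; python3 -m creep '[[0,0,0,0.2,0.24,0,-1],[0,0,0,0.2,0.24,0,-1],[0,0,0,0.2,0.24,0,-1],[0,0,0,0.2,0.24,0,-1],[0,0,0,0.2,0.24,0,-1]]';  python3 -m creep '[[0,0,0,0.2,0.24,0,-1],[0,0,0,0.2,0.24,0,-1],[0,0,0,0.2,0.24,0,-1],[0,0,0,0.2,0.24,0,-1]]'
```

```text
time: 8.1
ee_pos: [0.549, -0.1497, 0.0507]
orientation: [3.141, -0.0, 2.454]
wrist_force: [0.2, -0.7, 0.4]
grip_width: 0.0
time: 8.6
ee_pos: [0.5586, -0.1385, 0.0509]
orientation: [-3.141, 0.0, 2.452]
wrist_force: [-1.6, -0.5, 1.5]
grip_width: -0.002
time: 9.0
ee_pos: [0.5668, -0.1283, 0.0507]
orientation: [3.141, -0.0, 2.453]
wrist_force: [-0.4, -0.7, -0.0]
grip_width: -0.0
```

```bash
python3 -m creep '[[0,0,0,0.2,0.24,0,-1],[0,0,0,0.2,0.24,0,-1],[0,0,0,0.2,0.24,0,-1],[0,0,0,0.2,0.24,0,-1],[0,0,0,0.1,0.12,0,-1]]'; python3 -m creep '[[0,0,0,0,0,0.5,-1],[0,0,0,0,0,1.5,-1],[0,0,0,0,0,2,-1],[0,0,0,-1,-1.2,1.5,-1],[0,0,0,-2,-2.4,1,-1],[0,0,0,-2.5,-2.5,1,-1],[0,0,0,-2.5,-2,0.5,-1],[0,0,0,-2,-1,0,-1]]'
python3 -m creep '[[0,0,0,0,0,0,-1],[0,0,0,0,0,0,-1]]'
python3 - <<'E'
from rig import bot
import cv2,numpy as np
for n in("wrist","side","scene"):
    c=bot.camera(n); np.savez(f"pics/{n}6.npz",**c);cv2.imwrite(f"pics/{n}6.png",c["frame"][:,:,::-1])
E
python3 - <<'E'
from h import *
c=load("pics/wrist6.npz");f=c["frame"];P=wcloud(c)
a=np.radians(50.3);ex=np.array([np.cos(a),np.sin(a)]);ey=np.array([-ex[1],ex[0]]);o=np.array([.534,-.168])
S=P[...,:2]-o;X=S@ex*1e3;Y=S@ey*1e3;Z=P[...,2]*1e3
t=(Z>40)&(Z<49)&(abs(X)<90)&(abs(Y)<30);print("tops",np.percentile(X[t],[.5,99.5]),np.percentile(Y[t],[.5,99.5]))
hsv=cv2.cvtColor(f,cv2.COLOR_RGB2HSV);m=(cv2.inRange(hsv,(20,120,90),(35,255,255))>0)&(abs(X)<75)&(abs(Y)<14)&(Z<70)
k,l,s,ce=cv2.connectedComponentsWithStats(m.astype(np.uint8))
for i in range(1,k):
    if s[i,4]>15:
        g=l==i;A=np.c_[X[g],np.ones(g.sum())];p=np.linalg.lstsq(A,Z[g],rcond=None)[0]
        print(s[i,4],ce[i].round(),"X",X[g].min().round(1),X[g].max().round(1),"Z",Z[g].min().round(1),Z[g].max().round(1),"slope",p[0].round(3))
E
```

```text
time: 9.5
ee_pos: [0.5758, -0.1175, 0.0507]
orientation: [3.141, -0.0, 2.453]
wrist_force: [0.3, 0.9, -1.0]
grip_width: 0.002
time: 10.3
ee_pos: [0.473, -0.2124, 0.1321]
orientation: [-3.141, 0.002, 2.449]
wrist_force: [0.3, -0.1, -0.3]
grip_width: -0.003
time: 10.5
ee_pos: [0.4749, -0.2098, 0.1314]
orientation: [3.141, 0.001, 2.451]
wrist_force: [-0.1, 0.1, 0.0]
grip_width: 0.001
tops [-70.73711675  69.97677899] [-22.18352346  22.25016043]
373 [387. 220.] X 36.6 62.3 Z 43.0 52.1 slope -0.041
447 [280. 221.] X -59.3 -38.2 Z 47.7 52.1 slope 0.035
432 [308. 221.] X -35.0 -14.0 Z 47.1 52.7 slope 0.046
418 [336. 221.] X -11.0 9.9 Z 47.0 52.3 slope 0.047
387 [362. 220.] X 12.5 33.5 Z 45.6 52.4 slope 0.056
```

View pics/wrist6.png

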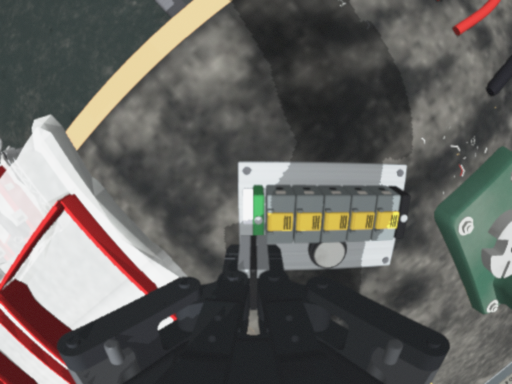

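View pics/side6.png

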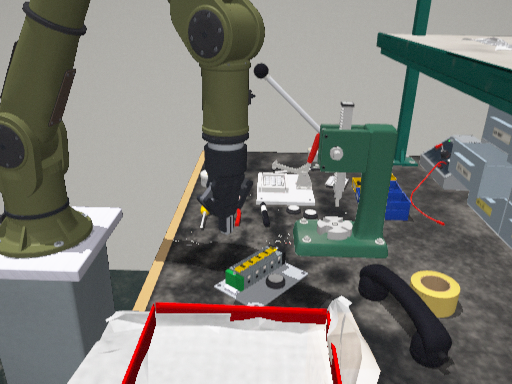

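```bash
python3 -c "
from rig import bot
print(bot.close_job())"
```

```text
the job is handed in; nothing more can be done
None
```

All five levers are folded flat. I closed the fingers and ran them along the row in one pass from green to black at about 51 mm above the bench, without lifting. Then I lifted straight up, moved clear and handed the job in at about 10.7 s.

- **Levers:** pictures during the pass showed levers 1 to 3 going down in order. In the last wrist picture all five lie flat, with fitted slopes of about 0.05 rad or less and tops at about 52 mm, which is within the depth noise. I took no picture between levers 4 and 5, so their order rests on the direction of travel.
- **Strip:** the row's ends and sides measured within about 1 mm of where they were before the pass.
- **Forces:** the readings printed after each move during the pass stayed at about 6 N or less. The final reading, clear of the strip, was about zero.
- **Capsule and tools:** the capsule still sits on its plate in the last picture. I did not measure it or the other parts again, but the gripper came near none of them. The press was passed in front, with about 7 cm of clearance estimated beforehand for the end of the pass.

No check failed. The one disagreement was early on: the scene and side cameras placed the row about 2 mm apart, and I settled it with the closer wrist view.

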